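# Unstack the bead tins into their nests

## Robot

A 6-joint arm with a two-finger parallel gripper is mounted at the origin on the work surface. World frame = base frame: x ahead of the robot, y to its left, z up, the work surface at z = 0. Lengths are in mm, angles in rad, forces in N, time in s.
With the tool pointing down it reaches from about 350 to 850 mm from the base axis. Payload 8.1 kg.
Tool frame: the origin (TCP) lies where the fingers leave the gripper's body, on its centre line; the fingertips stand 84 mm ahead of it and the grasp point (between the pads) lies 65 mm ahead of it; z points along the fingers, y is the line along which they close (so a half turn about z gives the same grasp; the last joint's range is limited). The gripper opens to 93 mm and grips with 3 to 60 N. Pads are 15 mm wide; open, the fingers measure 128 mm over their backs; the gripper's body (75 mm by 188 mm) begins 65 mm behind the grasp point.
Start: joints at [-1.286, 0.13, 1.488, -0, 1.523, -0.085], TCP at [216.878, -559.437, 302.735] pointing down, gripper open.
Joint ranges: [-2.96, 2.96], [-0.89, 2.26], [0.02, 2.5], [-1.34, 4.48], [0, 2.73], [-2.66, 2.66]. Speed limits (rad/s): [2.39, 2.39, 2.79, 3.14, 3.14, 3.14].

## Interface

Orientations are given as [roll, pitch, yaw] about the fixed x, y, z axes, in that order (R = Rz(yaw) Ry(pitch) Rx(roll)).
In Python, from bench import r gives the robot as it stands.
- The arm moves only by the tool drive_tool, never from a script. Its argument "plan" is a list of rows, each a list of 2 entries, a list of its own where there are three numbers: the shift along the tool's x, y, z each as a share of 20 cm, from -1 to 1, then the turn about the tool's z as a share of 90 degrees, from -1 to 1. A call has 1 to 5 rows; each row is the pose to reach, as a shift and turn from the pose commanded when the call began, along the tool's axes at that moment; what a row does not reach only later rows make up. A row lasts 1/10 s, in which the tool goes at most 50 mm and 8.59 degrees, less where a joint would pass 70% of its speed; a pose out of reach is approached as far as the arm can. A call with a number of a shift or a turn outside -1 to 1 is refused whole. A call with a gripper value outside its range is refused whole. "claw" is the finger opening in mm, from 0 to 93, set as the call begins (left out, the last holds). The fingers move at their own pace and stop on an object; "grip_force" is the grip in N (left out, the last holds). Time passes only in rows, so rows that repeat a pose let the fingers close. It gives the time, the measured TCP pose, the force, the opening and the grip force at its end, in the units of the state.
- r.state(): the state, without advancing time (a new reading comes with each control period).
- r.get_image(name): name is "scene" or "top" or "wrist"; returns the picture (384x512x3 uint8, blue, green, red); there is no depth.
- r.camera_info(name): a dict with "K" (3x3 intrinsics, pixels), "k1" (the pictures are not rectified: a ray, as slopes to the right and down, at radius r is drawn at 1 + k1 r^2 times it, then the intrinsics apply), "pose" (4x4, takes a point from camera to world coordinates). Camera axes: x right, y up, looking along -z (the intrinsics and any distortion apply to the point x, -y, -z); pixel columns grow to the right and rows downward; lengths in mm; the calibration is good to about 2 mm. A picture is of the moment at which its call begins: read the wrist's pose just before it. camera_info takes no time and is no camera call; for the wrist camera it gives the pose at the moment of the call.
- r.job_done(): hands the job in; it is judged then, once.
Trained networks look in the newest picture that a camera, given by its name, has taken for a name from the list of things; names that differ only in an ending like _2 or _b are one class to them, and where a whole thing is asked for, a point or a joint stands for the part that bears it (a point fixed in the world has none). Each returns a list of dicts, best first, with "conf" (0 to 1); they miss things now and then, are a little off and sometimes report something else, mostly with a low value. They report only what shows in the picture. A call takes as long as a camera call. They do not tell look-alikes from the thing itself.
- r.search_frame(camera, target): "uv" ([column, row] in pixels, amid what is visible of it).
- r.spot_point(camera, target): "uv" ([column, row] in pixels: a listed point, or the origin of a listed thing).
The state is a dict: "time_s": time; "joints": joint angles; "dq": joint speeds; "tau": joint torques, N m; "tcp_pos": TCP position; "tool_rot": TCP orientation; "ft_force": force on the tool from outside, world axes, zero at the start; "torque": the same for the moment, N m; "width": finger opening in mm; "grip_force": force on a finger pad.
Only numpy, scipy, OpenCV 4.12 (cv2) and the standard library are available. Lean on these libraries where they do the work, as an engineer would, in place of code of your own. Each camera call takes 0.05 s, during which the arm holds its last target. There are 200 camera calls.

## Task

Take the stack of bead tins on the beading desk apart and put every tin, the one standing alone too, into the wooden nest of its own shape and size, standing flat on the nest's floor. Keep the tins upright and set them down without dropping them, and leave the yellow bowl and the pliers where they are.

Things in the scene. Friction and masses are not known exactly. Their poses are not given: they have to be found in the camera images.
- tin_square_c (a point): Loose closed aluminium bead tin with a flat lid: square tin, 66 x 66 mm, sides along its x and y axes, 52 mm high, about 160 g. This point is its centre, half-way up (26 mm above its underside); z is up. The square or the six-sided tin, changing from start to start, is the foot of the stack; the other stands alone on the desk.
- tin_hexagon_c (a point): Loose closed aluminium bead tin with a flat lid: six-sided tin, 62 mm across flats (72 mm across corners); one pair of flats faces its +x and -x, the others follow every 60 degrees, 52 mm high, about 150 g. This point is its centre, half-way up (26 mm above its underside); z is up. It is either the foot of the stack or stands alone on the desk.
- tin_round_c (a point): Loose closed aluminium bead tin with a flat lid: larger round tin, 48 mm diameter, 52 mm high, about 90 g. This point is its centre, half-way up (26 mm above its underside); z is up. It stands in the middle of the stack.
- tin_small_c (a point): Loose closed aluminium bead tin with a flat lid: small round tin, 30 mm diameter, 52 mm high, about 40 g. This point is its centre, half-way up (26 mm above its underside); z is up. It is the top of the stack.
- nest_square: Fixed light-wood nest on the desk for the square tin: square, recess 82 x 82 mm, outside 98 x 98 mm, sides along its x and y axes; the square tin fits only if turned to within about 15 degrees of the recess's sides. Origin at the centre of its underside, on the desk; recess floor 6 mm above the desk, rim top 10 mm above it (4 mm above the floor), empty at the start. The tin has 8 mm of play all round.
- nest_hexagon: Fixed light-wood nest on the desk for the six-sided tin: six-sided, recess 78 mm and outside 94 mm across flats, flats facing its +x and -x and every 60 degrees; the tin fits at any turn. Origin at the centre of its underside, on the desk; recess floor 6 mm above the desk, rim top 10 mm above it (4 mm above the floor), empty at the start. The tin has 8 mm of play all round.
- nest_round: Fixed light-wood nest on the desk for the larger round tin: round, recess 64 mm and outside 80 mm in diameter. Origin at the centre of its underside, on the desk; recess floor 6 mm above the desk, rim top 10 mm above it (4 mm above the floor), empty at the start. The tin has 8 mm of play all round.
- nest_small: Fixed light-wood nest on the desk for the small round tin: round, recess 46 mm and outside 62 mm in diameter, the smallest. Origin at the centre of its underside, on the desk; recess floor 6 mm above the desk, rim top 10 mm above it (4 mm above the floor), empty at the start. The tin has 8 mm of play all round.
- bowl_c (a point): Bystander: yellow bead-spinner bowl on a grey foot, 112 mm wide and 90 mm high, loose, off to the right; this point is its middle, half-way up.
- pliers_c (a point): Bystander: pliers with red handles lying flat off to the left, 12 mm thick, reaching 91 mm to its -x (handles, 72 mm wide) and 47 mm to its +x (jaws); this point is on the pivot, half-way up.
Mind the look-alikes: they are no part of the job. What is shaped like the nest_hexagon but purple or turquoise is not meant. What is shaped like the part that bears tin_hexagon_c but pink is not meant.

How it is judged:
By the outcome, as a careful person would: the job done as asked, in the order asked, and still so for the second after the job is handed in, with the robot touching nothing.
It also fails if it takes over 112 s, if anything falls off the work surface, if the arm or the gripper's body presses on something with over 40 N, if the wrist force passes 120 N, or if a joint passes its speed limit or range.

## Working session

There is one attempt and no reset: what is moved stays moved. The work goes in short steps, Python scripts to look and compute and a tool call to move; the robot and the scene stay as the last step left them, time stands still between calls to the robot, and variables do not carry over. Pictures are saved under pics/ and viewed, at most 14 in all, crops included, and the job is handed in when it is done.

Besides the shell and the picture viewer there is one more tool, called after ">>>" by a JSON object that holds its "op" and its "data". drive_tool: Moves the arm, as the interface text tells. Its arguments: {"type":"object","properties":{"plan":{"type":"array"},"claw":{"type":"number"},"grip_force":{"type":"number"}},"required":["plan"]}

```bash
ls; mkdir -p pics
cat > h.py <<'E'
import numpy as np,cv2
from bench import r
def ray(cam,uv):
    c=r.camera_info(cam);K=np.array(c["K"]);k=c["k1"];P=np.array(c["pose"])
    d=np.array([(uv[0]-K[0,2])/K[0,0],(uv[1]-K[1,2])/K[1,1]]);s=d.copy()
    for _ in range(30): s=d/(1+k*(s@s))
    return P[:3,3],P[:3,:3]@np.array([s[0],-s[1],-1])
def at(cam,uv,z):
    o,d=ray(cam,uv);return o+d*(z-o[2])/d[2]
def proj(cam,p):
    c=r.camera_info(cam);K=np.array(c["K"]);P=np.array(c["pose"])
    q=P[:3,:3].T@(np.array(p)-P[:3,3]);s=np.array([q[0],-q[1]])/-q[2];s=s*(1+c["k1"]*(s@s))
    return K[:2,:2]@s+K[:2,2]
E
python3 - <<'E'
from h import *
a=r.get_image("scene");cv2.imwrite("pics/s0.png",a)
b=r.get_image("top");cv2.imwrite("pics/t0.png",b)
for c in("scene","top"):
    i=r.camera_info(c);print(c,np.round(i["K"],1).tolist(),i["k1"],np.round(i["pose"],3).tolist())
H=dict(tin_square_c=26,tin_hexagon_c=26,tin_round_c=78,tin_small_c=130,nest_square=0,nest_hexagon=0,nest_round=0,nest_small=0,bowl_c=45,pliers_c=6)
for n,z in H.items():
    for c in("top","scene"):
        for d in r.spot_point(c,n)[:4]: print(n,c,round(d["conf"],2),np.round(d["uv"]),np.round(at(c,d["uv"],z)))
print(r.state())
E
```

```text
pics
scene [[376.2, 0.0, 252.6], [0.0, 376.2, 195.1], [0.0, 0.0, 1.0]] 0.0010076772914238798 [[-0.11, -0.812, 0.574, 1173.792], [0.994, -0.085, 0.071, 101.909], [-0.009, 0.578, 0.816, 1083.875], [0.0, 0.0, 0.0, 1.0]]
top [[443.9, 0.0, 257.5], [0.0, 443.9, 185.5], [0.0, 0.0, 1.0]] 0.05299250331701932 [[-0.04, 0.975, -0.218, 200.859], [-0.999, -0.041, 0.004, 19.044], [-0.005, 0.218, 0.976, 1530.192], [0.0, 0.0, 0.0, 1.0]]
tin_square_c top 0.63 [337. 156.] [ 631. -268.   26.]
tin_square_c top 0.35 [258. 156.] [645.   8.  26.]
tin_square_c scene 0.85 [154. 244.] [ 653. -280.   26.]
tin_square_c scene 0.72 [386. 219.] [480. 456.  26.]
tin_hexagon_c top 0.73 [190. 165.] [619. 247.  26.]
tin_hexagon_c top 0.65 [217. 135.] [727. 151.  26.]
tin_hexagon_c top 0.2 [259. 156.] [644.   4.  26.]
tin_hexagon_c scene 0.87 [287. 277.] [719. 146.  26.]
tin_hexagon_c scene 0.72 [318. 251.] [621. 236.  26.]
tin_round_c top 0.71 [190. 159.] [627. 240.  78.]
tin_round_c scene 0.57 [319. 248.] [638. 231.  78.]
tin_round_c scene 0.22 [245. 255.] [683.  15.  78.]
tin_small_c top 0.51 [188. 150.] [642. 237. 1
[... 1100 characters left out ...]
2 [386. 219.] [469. 463.   6.]
{'time_s': 1.1, 'joints': array([-1.28638932e+00,  1.30397295e-01,  1.48821563e+00,  1.84981148e-05,
        1.52299871e+00, -8.53693188e-02]), 'dq': array([ 0.00038757, -0.0003948 ,  0.00157537,  0.00054149,  0.00163277,
       -0.00134379]), 'tau': array([ 4.38766792e-04, -5.59781885e+01, -4.92069089e+01,  7.69847911e-02,
        2.29800196e-02,  7.75232998e-07]), 'tcp_pos': array([ 216.8871659 , -559.42810269,  302.72824183]), 'tool_rot': array([-3.14157532e+00, -2.00278057e-05,  3.69775446e-01]), 'ft_force': array([-1.01980694, -1.25280266, -0.96607714]), 'torque': array([-0.0213913 ,  0.00904115, -0.05067014]), 'grip_force': 0.0, 'width': 93.0395351382132}
```

```bash
python3 -c "
import cv2
cv2.imwrite('pics/t0b.png',cv2.resize(cv2.imread('pics/t0.png'),(800,600),interpolation=3))"
```

```text
(no output)
```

View pics/t0b.png

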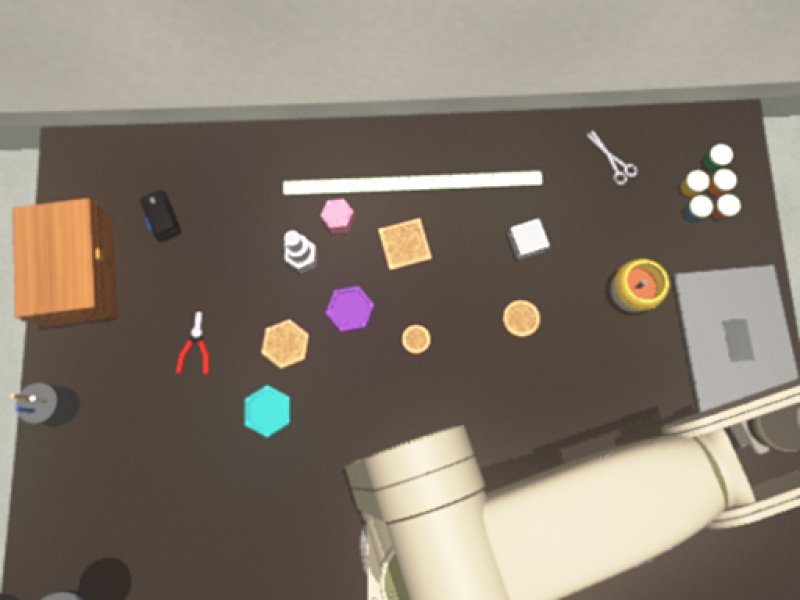

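View pics/s0.png

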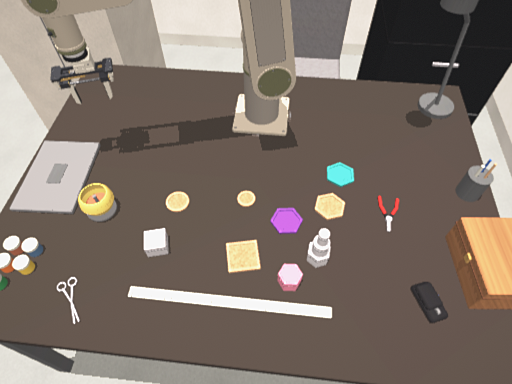

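The top view shows the stack (hexagon foot) at about (300,250) in the enlarged picture, the square tin at (528,238), and the wooden nests at (405,243), (285,343), (416,339) and (521,318). Purple, turquoise and pink items are decoys. The scene view agrees.

```bash
cat >> h.py <<'E'
def go(x,y,z,yaw=None):
    "shift/turn entries from present pose to world TCP pose"
    s=r.state();p=s["tcp_pos"];w=s["tool_rot"][2];c,n=np.cos(w),np.sin(w)
    d=np.array([x,y,z])-p
    t=0 if yaw is None else -((yaw-w+np.pi/2)%np.pi-np.pi/2)
    print("go",np.round([d@[c,n,0],d@[n,-c,0],-d[2]],1),"share",np.round(np.array([d@[c,n,0],d@[n,-c,0],-d[2]])/200,3),"turn",round(t/(np.pi/2),3),"deg",round(np.degrees(t),1))
def tri(a,b):
    (o,d),(p,e)=a,b;d=d/np.linalg.norm(d);e=e/np.linalg.norm(e)
    A=np.eye(3)*2-np.outer(d,d)-np.outer(e,e)
    return np.linalg.solve(A,(np.eye(3)-np.outer(d,d))@o+(np.eye(3)-np.outer(e,e))@p)
E
python3 - <<'E'
from h import *
i=r.camera_info("wrist");print(np.round(i["K"],1).tolist(),i["k1"],np.round(i["pose"],3).tolist(),r.state()["tcp_pos"])
# wood nests: segment near known places in both views
t=cv2.imread("pics/t0.png");s=cv2.imread("pics/s0.png")
for n,c in dict(sq=(648,12),hx=(429,275),rd=(463,-255),sm=(433,-15)).items():
    R=[]
    for cam,im in(("top",t),("scene",s)):
        h=cv2.cvtColor(im,cv2.COLOR_BGR2HSV);m=((h[...,0]>8)&(h[...,0]<28)&(h[...,1]>50)&(h[...,2]>110)).astype(np.uint8)
        k,l,st,ce=cv2.connectedComponentsWithStats(m);u=proj(cam,(*c,8))
        j=1+np.argmin(np.hypot(*(ce[1:]-u).T)+1e3*(st[1:,4]<30));R.append(np.round(at(cam,ce[j],8)[:2],1).tolist()+[int(st[j,4])])
    print(n,R)
for x,y in((560,-120),(600,200)): go(x,y,330)
E
```

```text
[[331.6, 0.0, 257.6], [0.0, 331.6, 197.2], [0.0, 0.0, 1.0]] -0.037653567858270426 [[0.361, 0.894, 0.264, 289.402], [-0.933, 0.346, 0.102, -531.829], [-0.0, -0.283, 0.959, 384.066], [0.0, 0.0, 0.0, 1.0]] [ 216.8871659  -559.42810269  302.72824183]
sq [[649.8, 4.7, 842], [653.4, 3.0, 910]]
hx [[431.2, 278.5, 741], [435.1, 275.9, 603]]
rd [[466.6, -247.0, 477], [470.0, -249.4, 356]]
sm [[429.5, -11.1, 299], [431.6, -13.9, 216]]
go [ 478.7 -285.7  -27.3] share [ 2.394 -1.429 -0.136] turn 0.0 deg 0.0
go [ 631.7 -569.6  -27.3] share [ 3.158 -2.848 -0.136] turn 0.0 deg 0.0
```

>>> {"op": "drive_tool", "data": {"plan": [[[0.8,-0.475,-0.08],0],[[0.8,-0.475,-0.08],0],[[0.8,-0.475,-0.08],0],[[0.8,-0.475,-0.08],0]]}}

```text
time_s: 1.5
tcp_pos: [333.1, -410.9, 319.2]
tool_rot: [3.141, -0.001, 0.37]
ft_force: [-0.0, -0.3, 0.6]
width: 93.5
grip_force: 0.0
```

>>> {"op": "drive_tool", "data": {"plan": [[[0.8,-0.475,-0.08],0],[[0.8,-0.475,-0.08],0],[[0.8,-0.475,-0.08],0],[[0.8,-0.475,-0.08],0]]}}

```text
time_s: 1.9
tcp_pos: [448.0, -264.2, 335.4]
tool_rot: [3.141, -0.001, 0.371]
ft_force: [-0.0, -0.8, -0.8]
width: 93.0
grip_force: 0.0
```

>>> {"op": "drive_tool", "data": {"plan": [[[0.8,-0.475,-0.08],0],[[0.8,-0.475,-0.08],0],[[0.8,-0.475,-0.08],0],[[0.8,-0.475,-0.08],0],[[0.8,-0.475,-0.08],0]]}}

```text
time_s: 2.4
tcp_pos: [563.5, -116.3, 351.1]
tool_rot: [-3.141, -0.002, 0.375]
ft_force: [-1.3, -0.6, 0.8]
width: 92.8
grip_force: 0.0
```

Run:
```python
from h import *
s=r.state();print(s["time_s"],s["tcp_pos"],s["tool_rot"],s["joints"])
i=r.camera_info("wrist");np.savez("w1",**{k:np.array(v) for k,v in i.items()})
cv2.imwrite("pics/w1.png",r.get_image("wrist"))
for n,z in dict(tin_square_c=26,nest_square=0,nest_round=0,nest_small=0).items():
    for d in r.spot_point("wrist",n)[:3]: print(n,round(d["conf"],2),np.round(d["uv"]),np.round(at("wrist",d["uv"],z),1))
go(580,190,370)
```

```text
2.4 [ 563.50541996 -116.33963423  351.05516821] [-3.14102889e+00 -1.55956058e-03  3.74591983e-01] [-2.93418505e-01  4.77280603e-02  1.48837570e+00  1.40942294e-03
  1.60461373e+00  9.02833670e-01]
tin_square_c 0.9 [398. 153.] [ 638.7 -275.9   26. ]
nest_square 0.59 [192.  64.] [644.1  -2.1   0. ]
nest_round 0.89 [316. 255.] [ 463.7 -248.1    0. ]
nest_round 0.42 [192.  60.] [648.4  -2.2   0. ]
nest_small 0.76 [155. 224.] [426.9 -20.1   0. ]
go [ 130.  -283.4  -19.4] share [ 0.65  -1.417 -0.097] turn 0.0 deg 0.0
```

View pics/w1.png

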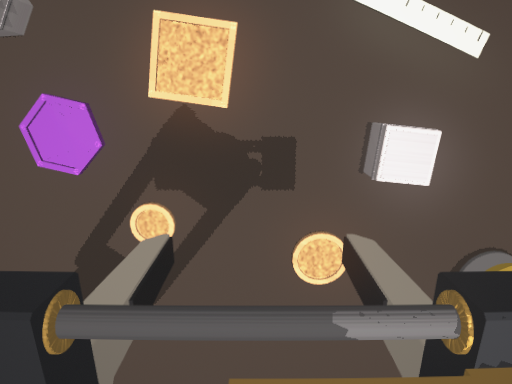

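The wrist view shows the square nest (corners near (154,10), (238,23), (228,108), (149,98)), the square tin's top around (407,155), the small nest at (152,223) and the round nest at (319,258).

Run:
```python
from h import *
T=np.array([at("wrist",u,52) for u in((381,123),(441,130),(430,186),(375,182))])[:,:2]
N=np.array([at("wrist",u,10) for u in((154,10),(238,23),(228,108),(149,98))])[:,:2]
for Q in(T,N):
    print(Q.mean(0),[np.round([np.hypot(*e),np.degrees(np.arctan2(e[1],e[0]))%90],1).tolist() for e in np.roll(Q,-1,0)-Q])
for u in((152,223),(319,258)): print(at("wrist",u,10))
```

```text
[ 637.61807519 -277.70253182] [[70.5, 15.1], [66.1, 18.2], [67.2, 17.0], [68.5, 20.9]]
[646.95018817  -4.68535846] [[97.8, 12.5], [96.9, 12.9], [97.6, 13.8], [99.1, 13.0]]
[430.96205656 -17.16324932  10.        ]
[ 464.86668539 -250.98774641   10.        ]
```

>>> {"op": "drive_tool", "data": {"plan": [[[0.325,-0.71,-0.05],0],[[0.325,-0.71,-0.05],0],[[0.325,-0.71,-0.05],0],[[0.325,-0.71,-0.05],0]]}}

```text
time_s: 3.05
tcp_pos: [570.4, 39.0, 361.4]
tool_rot: [-3.14, -0.002, 0.372]
ft_force: [0.8, 0.3, 0.7]
width: 93.0
grip_force: 0.0
```

>>> {"op": "drive_tool", "data": {"plan": [[[0.325,-0.71,-0.05],0],[[0.325,-0.71,-0.05],0],[[0.325,-0.71,-0.05],0],[[0.325,-0.71,-0.05],0],[[0.325,-0.71,-0.05],0]]}}

```text
time_s: 3.55
tcp_pos: [580.0, 191.5, 370.6]
tool_rot: [3.141, 0.0, 0.371]
ft_force: [-0.7, -0.2, -0.5]
width: 92.9
grip_force: 0.0
```

Run:
```python
from h import *
s=r.state();print(s["time_s"],s["tcp_pos"],s["tool_rot"],s["joints"])
cv2.imwrite("pics/w2.png",r.get_image("wrist"));i=r.camera_info("wrist");np.savez("w2",**{k:np.array(v) for k,v in i.items()})
for n,z in dict(tin_hexagon_c=26,tin_round_c=78,tin_small_c=130,nest_hexagon=0,nest_small=0).items():
    for d in r.spot_point("wrist",n)[:3]: print(n,round(d["conf"],2),np.round(d["uv"]),np.round(at("wrist",d["uv"],z),1))
```

```text
3.55 [580.03143533 191.49674658 370.59290783] [3.14121482e+00 3.22834466e-04 3.70860071e-01] [ 2.35163821e-01  1.42145625e-01  1.35287216e+00 -4.19247280e-04
  1.64684361e+00  1.43506822e+00]
tin_hexagon_c 0.8 [325.  73.] [711.3 151.6  26. ]
tin_round_c 0.7 [231. 116.] [625.8 237.8  78. ]
tin_small_c 0.69 [232. 118.] [628.5 233.5 130. ]
nest_hexagon 0.85 [277. 224.] [499.8 128.4   0. ]
nest_hexagon 0.81 [171. 229.] [436.7 270.9   0. ]
nest_small 0.75 [343. 294.] [429.2 -11.7   0. ]
```

View pics/w2.png

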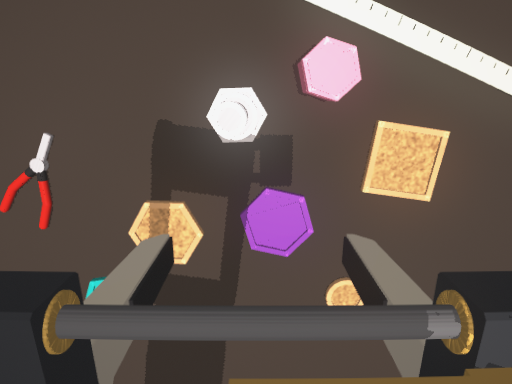

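The stack is at about (236,115), hexagonal foot with its flats up and down in the image. The wooden hexagon nest is at (166,232) and the square nest at (406,161).

```bash
python3 -c "
import cv2
cv2.imwrite('pics/w2c.png',cv2.resize(cv2.imread('pics/w2.png')[75:155,190:290],(800,640),interpolation=3)[:600])"
```

```text
(no output)
```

View pics/w2c.png

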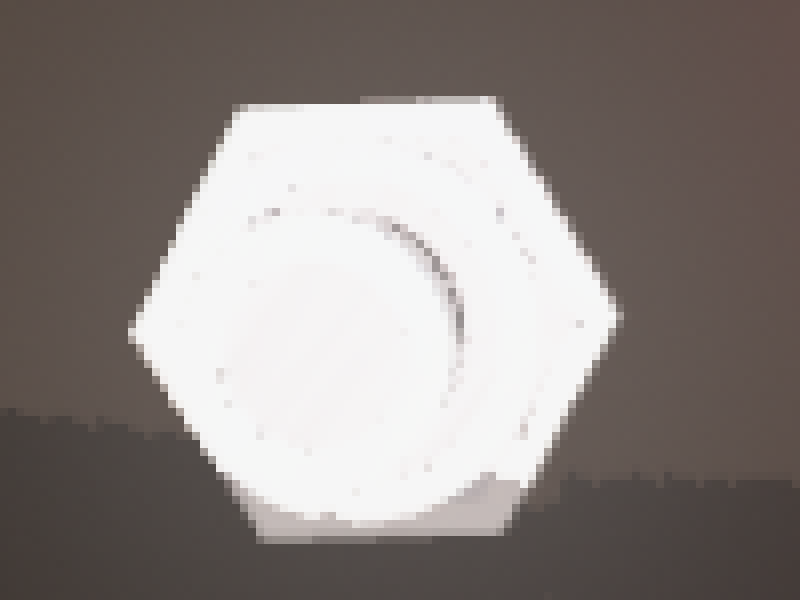

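Run:
```python
from h import *
f=lambda u:(190+u[0]/8,75+u[1]/8)
Q=np.array([at("wrist",f(u),52) for u in((240,103),(492,98),(622,318),(503,538),(258,540),(130,330))])[:,:2]
print(Q.mean(0),[np.round([np.hypot(*e),np.degrees(np.arctan2(e[1],e[0]))%60],1).tolist() for e in np.roll(Q,-1,0)-Q])
print(at("wrist",f((328,341)),156),at("wrist",f((355,335)),104))
print("hexnest",at("wrist",(166,232),10),"sq",at("wrist",(406,161),10))
for y in (238,): 
  sm=at("wrist",f((328,341)),156);go(sm[0],sm[1],208)
```

```text
[627.23122272 233.78785451] [[36.3, 52.0], [36.2, 52.5], [36.7, 52.4], [36.8, 51.4], [35.7, 51.3], [36.2, 52.8]]
[630.3956748  233.56323945 156.        ] [628.39928888 233.45326054 104.        ]
hexnest [434.9223463  274.93781593  10.        ] sq [651.04980379   0.94365186  10.        ]
go [ 62.5 -22.8 162.8] share [ 0.313 -0.114  0.814] turn 0.0 deg 0.0
```

>>> {"op": "drive_tool", "data": {"plan": [[[0.31,-0.113,0.4],0],[[0.31,-0.113,0.4],0],[[0.31,-0.113,0.5],0],[[0.31,-0.113,0.5],0]], "claw": 70}}

```text
time_s: 4.25
tcp_pos: [628.0, 233.9, 264.6]
tool_rot: [-3.141, 0.01, 0.369]
ft_force: [0.1, -0.3, 0.2]
width: 71.0
grip_force: 0.0
```

Run:
```python
from h import *
go(629.5,233.6,204)
cv2.imwrite("pics/w3.png",r.get_image("wrist"))
print([ (round(d["conf"],2),np.round(at("wrist",d["uv"],130),1)) for d in r.spot_point("wrist","tin_small_c")])
```

```text
go [ 1.3  0.8 60.6] share [0.007 0.004 0.303] turn 0.0 deg 0.0
[(0.65, array([627.4, 235.5, 130. ]))]
```

View pics/w3.png

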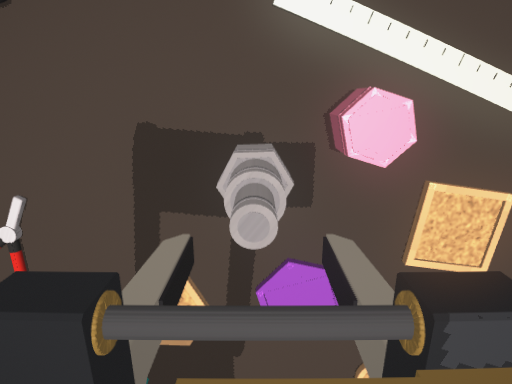

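The stack sits centred between the fingers: the small lid is at (253,227), the round lid at (255,197).

>>> {"op": "drive_tool", "data": {"plan": [[[0.0,0.0,0.15],0],[[0.0,0.0,0.25],0],[[0.0,0.0,0.3],0],[[0.0,0.0,0.32],0],[[0.0,0.0,0.32],0]]}}

```text
time_s: 4.85
tcp_pos: [630.2, 234.9, 208.4]
tool_rot: [3.141, -0.002, 0.369]
ft_force: [0.4, -0.1, -0.2]
width: 69.8
grip_force: 0.0
```

Run:
```python
from h import *
s=r.state();print(s["tcp_pos"],s["tool_rot"]);go(629.5,233.6,204)
for d in r.spot_point("wrist","tin_small_c"): print(d,at("wrist",d["uv"],130))
```

```text
[630.15387594 234.91185109 208.35818411] [ 3.14139475e+00 -1.90782683e-03  3.69471023e-01]
go [-1.1  1.   4.4] share [-0.005  0.005  0.022] turn 0.0 deg 0.0
{'uv': [254.3, 215.3], 'conf': 0.65} [649.34302366 243.82332482 130.        ]
```

>>> {"op": "drive_tool", "data": {"plan": [[[0,0,0],0],[[0,0,0],0],[[0,0,0],0],[[0,0,0],0],[[0,0,0],0]], "claw": 26, "grip_force": 15}}

```text
time_s: 5.4
tcp_pos: [629.6, 235.1, 206.8]
tool_rot: [-3.142, -0.0, 0.37]
ft_force: [0.3, 0.1, -0.0]
width: 34.5
grip_force: 0.0
```

>>> {"op": "drive_tool", "data": {"plan": [[[0,0,0],0],[[0,0,0],0],[[0,0,0],0],[[0,0,-0.1],0],[[0,0,-0.25],0]], "claw": 24}}

```text
time_s: 5.9
tcp_pos: [628.3, 234.6, 254.2]
tool_rot: [-3.141, 0.006, 0.37]
ft_force: [0.4, 0.5, 0.1]
width: 29.7
grip_force: 15.0
```

Run:
```python
from h import *
print(r.state()["width"],r.state()["grip_force"])
go(430,-15,250)
```

```text
29.70189844285035 15.000023692846298
go [-275.1  161.1    4.2] share [-1.375  0.805  0.021] turn 0.0 deg 0.0
```

>>> {"op": "drive_tool", "data": {"plan": [[[-0.2,0.12,0],0],[[-0.45,0.26,0],0],[[-0.69,0.4,0],0],[[-0.69,0.4,0],0]]}}

```text
time_s: 6.3
tcp_pos: [526.9, 107.7, 255.6]
tool_rot: [3.141, 0.003, 0.368]
ft_force: [0.1, 1.6, -0.7]
width: 30.0
grip_force: 15.0
```

>>> {"op": "drive_tool", "data": {"plan": [[[-0.24,0.14,0.1],0],[[-0.45,0.26,0.2],0],[[-0.6,0.35,0.3],0],[[-0.69,0.4,0.3],0],[[-0.69,0.4,0.3],0]]}}

```text
time_s: 6.8
tcp_pos: [428.5, -15.4, 195.8]
tool_rot: [-3.141, 0.002, 0.367]
ft_force: [0.3, -0.3, -0.7]
width: 29.8
grip_force: 15.0
```

Run:
```python
from h import *
go(430,-15,110)
cv2.imwrite("pics/w4.png",r.get_image("wrist"))
i=r.camera_info("wrist")
print(proj("wrist",(430,-15,10)))
for d in r.spot_point("wrist","nest_small"): print(d,at("wrist",d["uv"],0))
```

```text
go [ 1.5  0.2 85.8] share [0.008 0.001 0.429] turn 0.0 deg 0.0
[257.79110771 195.75071335]
{'uv': [253.5, 190.6], 'conf': 0.63} [431.21404761 -10.35151631   0.        ]
```

View pics/w4.png

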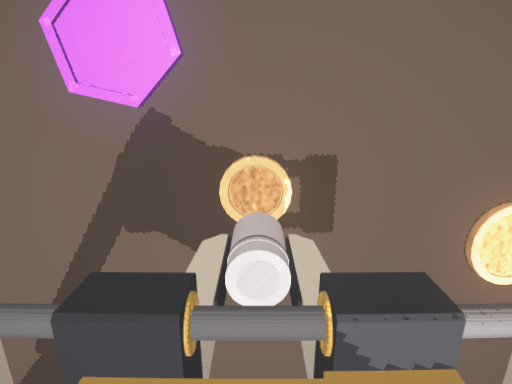

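Nest centre at (255.5,191): about 4 mm further along the tool's x than planned.

>>> {"op": "drive_tool", "data": {"plan": [[[0.025,-0.008,0.15],0],[[0.025,-0.008,0.3],0],[[0.025,-0.008,0.36],0],[[0.025,-0.008,0.38],0],[[0.025,-0.008,0.38],0]]}}

```text
time_s: 7.4
tcp_pos: [434.7, -10.2, 121.1]
tool_rot: [-3.141, 0.0, 0.371]
ft_force: [-0.1, -1.1, 0.1]
width: 29.9
grip_force: 15.0
```

Run:
```python
from h import *
print(r.state()["tcp_pos"],r.state()["ft_force"]); go(433,-12,109.3)
```

```text
[434.69504563 -10.17246876 121.09963357] [-0.11450133 -1.06222667  0.13912303]
go [-2.2  1.1 11.8] share [-0.011  0.005  0.059] turn 0.0 deg 0.0
```

>>> {"op": "drive_tool", "data": {"plan": [[[-0.008,0.004,0.02],0],[[-0.008,0.004,0.04],0],[[-0.008,0.004,0.045],0],[[-0.008,0.004,0.05],0],[[-0.008,0.004,0.05],0]]}}

```text
time_s: 7.9
tcp_pos: [433.0, -12.0, 110.8]
tool_rot: [3.142, -0.0, 0.37]
ft_force: [1.0, -0.2, -0.2]
width: 29.8
grip_force: 15.0
```

>>> {"op": "drive_tool", "data": {"plan": [[[0,0,0.004],0],[[0,0,0.008],0],[[0,0,0.008],0],[[0,0,0.008],0]]}}

```text
time_s: 8.3
tcp_pos: [433.0, -11.9, 109.1]
tool_rot: [-3.142, 0.0, 0.37]
ft_force: [0.5, -0.4, -0.5]
width: 29.5
grip_force: 15.0
```

>>> {"op": "drive_tool", "data": {"plan": [[[0,0,0.003],0],[[0,0,0.005],0],[[0,0,0.005],0]]}}

```text
time_s: 8.6
tcp_pos: [433.2, -11.9, 108.6]
tool_rot: [3.142, -0.0, 0.37]
ft_force: [-1.9, 0.8, 5.1]
width: 29.5
grip_force: 15.0
```

>>> {"op": "drive_tool", "data": {"plan": [[[0,0,0],0],[[0,0,0],0],[[0,0,0],0],[[0,0,0],0]], "claw": 80}}

```text
time_s: 9.0
tcp_pos: [432.9, -11.9, 108.0]
tool_rot: [-3.142, 0.0, 0.37]
ft_force: [0.4, 0.3, 0.2]
width: 56.8
grip_force: 0.0
```

>>> {"op": "drive_tool", "data": {"plan": [[[0,0,-0.15],0],[[0,0,-0.35],0],[[0,0,-0.6],0],[[0,0,-0.65],0]]}}

```text
time_s: 9.4
tcp_pos: [435.6, -12.2, 244.4]
tool_rot: [3.137, -0.008, 0.37]
ft_force: [0.3, -0.8, 0.9]
width: 79.6
grip_force: 0.0
```

Run:
```python
from h import *
print(r.state()["tcp_pos"],r.state()["width"]); go(629,233.7,240)
for n,z in(("tin_small_c",32),("nest_small",0)):
  for d in r.spot_point("wrist",n): print(n,d,at("wrist",d["uv"],z))
```

```text
[435.5741872  -12.24344729 244.39736418] 79.6026721124706
go [ 269.3 -159.4    4.4] share [ 1.346 -0.797  0.022] turn 0.0 deg 0.0
tin_small_c {'uv': [260.2, 252.8], 'conf': 0.75} [377.8124254  -38.50746961  32.        ]
nest_small {'uv': [253.5, 190.6], 'conf': 0.63} [424.61069134 -12.48167316   0.        ]
```

>>> {"op": "drive_tool", "data": {"plan": [[[0.67,-0.4,0],0],[[0.67,-0.4,0],0],[[0.67,-0.4,0],0],[[0.67,-0.4,0],0]]}}

```text
time_s: 9.9
tcp_pos: [529.6, 114.6, 234.3]
tool_rot: [-3.139, 0.004, 0.373]
ft_force: [0.3, -1.1, -0.8]
width: 80.3
grip_force: 0.0
```

>>> {"op": "drive_tool", "data": {"plan": [[[0.67,-0.4,0],0],[[0.67,-0.4,0],0],[[0.67,-0.4,0],0],[[0.67,-0.4,0],0],[[0.67,-0.4,0],0]]}}

```text
time_s: 10.4
tcp_pos: [624.2, 234.6, 234.5]
tool_rot: [-3.141, 0.005, 0.371]
ft_force: [-1.1, -0.9, 0.4]
width: 80.0
grip_force: 0.0
```

Run:
```python
from h import *
r.get_image("wrist");im=r.get_image("wrist")
print(r.state()["tcp_pos"],r.state()["width"]); go(629,233.7,154)
cv2.imwrite("pics/w5.png",im)
print(proj("wrist",(629,233.7,104)))
for d in r.spot_point("wrist","tin_round_c"): print(d,at("wrist",d["uv"],78))
t=r.get_image("top");cv2.imwrite("pics/t1.png",t)
```

```text
[624.11684647 233.05208624 236.56092631] 80.16189305477204
go [ 4.8  1.2 82.6] share [0.024 0.006 0.413] turn 0.0 deg 0.0
[258.8033932  210.36220429]
{'uv': [255.3, 200.3], 'conf': 0.55} [627.36235005 235.50451514  78.        ]
```

View pics/w5.png

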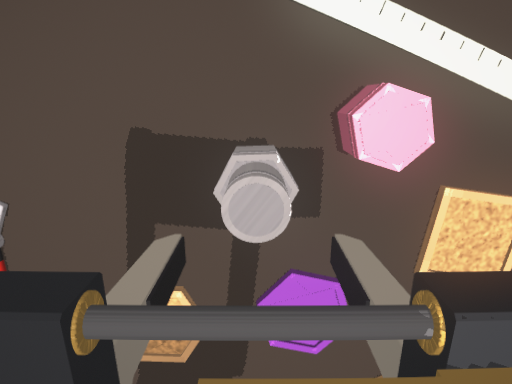

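Round lid at (256,208), as predicted within 2 mm.

>>> {"op": "drive_tool", "data": {"plan": [[[0.028,0,0.2],0],[[0.028,0,0.33],0],[[0.028,0,0.4],0],[[0.028,0,0.41],0],[[0.028,0,0.41],0]]}}

```text
time_s: 11.1
tcp_pos: [630.4, 235.8, 157.2]
tool_rot: [3.142, -0.001, 0.369]
ft_force: [0.7, -0.0, 1.2]
width: 80.1
grip_force: 0.0
```

>>> {"op": "drive_tool", "data": {"plan": [[[0,0,0],0],[[0,0,0],0],[[0,0,0],0],[[0,0,0],0],[[0,0,0],0]], "claw": 40, "grip_force": 18}}

```text
time_s: 11.6
tcp_pos: [630.5, 236.3, 156.6]
tool_rot: [3.142, -0.001, 0.37]
ft_force: [-0.3, 0.4, 1.6]
width: 47.7
grip_force: 18.0
```

>>> {"op": "drive_tool", "data": {"plan": [[[0,0,0],0],[[0,0,0],0]]}}

```text
time_s: 11.8
tcp_pos: [630.5, 236.3, 156.6]
tool_rot: [-3.142, -0.001, 0.37]
ft_force: [-0.7, 0.8, 3.4]
width: 47.7
grip_force: 18.0
```

>>> {"op": "drive_tool", "data": {"plan": [[[0,0,-0.08],0],[[0,0,-0.25],0],[[0,0,-0.4],0],[[0,0,-0.4],0]]}}

```text
time_s: 12.2
tcp_pos: [632.8, 236.9, 243.4]
tool_rot: [3.141, -0.01, 0.37]
ft_force: [0.3, 0.1, 0.1]
width: 48.0
grip_force: 18.0
```

>>> {"op": "drive_tool", "data": {"plan": [[[-0.13,0.16,0],0],[[-0.3,0.36,0],0],[[-0.45,0.54,0],0],[[-0.545,0.655,0],0]]}}

```text
time_s: 12.6
tcp_pos: [574.5, 71.9, 235.6]
tool_rot: [3.141, 0.002, 0.369]
ft_force: [0.8, -1.0, 0.1]
width: 47.7
grip_force: 18.0
```

>>> {"op": "drive_tool", "data": {"plan": [[[-0.15,0.18,0],0],[[-0.3,0.36,0],0],[[-0.45,0.54,0],0],[[-0.545,0.655,0],0]]}}

```text
time_s: 13.0
tcp_pos: [520.2, -89.4, 235.9]
tool_rot: [3.141, 0.001, 0.368]
ft_force: [0.5, 0.7, -0.3]
width: 47.6
grip_force: 18.0
```

>>> {"op": "drive_tool", "data": {"plan": [[[-0.15,0.18,0],0],[[-0.3,0.36,0],0],[[-0.44,0.53,0],0],[[-0.53,0.645,0],0],[[-0.545,0.655,0],0]]}}

```text
time_s: 13.5
tcp_pos: [466.0, -251.4, 236.0]
tool_rot: [3.141, 0.001, 0.366]
ft_force: [-0.2, 0.0, -0.9]
width: 47.9
grip_force: 18.0
```

Run:
```python
from h import *
r.get_image("wrist");im=r.get_image("wrist")
print(r.state()["tcp_pos"],r.state()["width"]); go(467,-250,111)
cv2.imwrite("pics/w6.png",im)
print(proj("wrist",(467,-250,10)))
h=cv2.cvtColor(im,cv2.COLOR_BGR2HSV);m=((h[...,0]>8)&(h[...,0]<28)&(h[...,1]>50)&(h[...,2]>110)).astype(np.uint8)
k,l,st,ce=cv2.connectedComponentsWithStats(m);print(st[1:][st[1:,4]>200],ce[1:][st[1:,4]>200])
for d in r.spot_point("wrist","nest_round"): print(d,at("wrist",d["uv"],0))
```

```text
[ 466.84842219 -248.90179476  235.8277731 ] 47.665194697977796
go [ -0.3   1.1 124.8] share [-0.001  0.005  0.624] turn 0.0 deg 0.0
[258.63277123 184.30076856]
[[    0     0   446   274 46221]
 [    0   105    32    52   605]
 [   85   179   101    93  4327]
 [  479   189    33   103  2453]
 [  142   291    23    65   770]
 [  351   291    23    65   745]
 [  121   368   387    16  3437]] [[277.31150343 132.93306073]
 [ 16.61322314 135.03471074]
 [131.94407211 232.80656344]
 [497.96575622 240.12352222]
 [150.82077922 323.43376623]
 [364.11812081 323.05771812]
 [353.30288042 378.13936573]]
{'uv': [255.6, 178.3], 'conf': 0.75} [ 469.67278572 -245.09441972    0.        ]
```

View pics/w6.png

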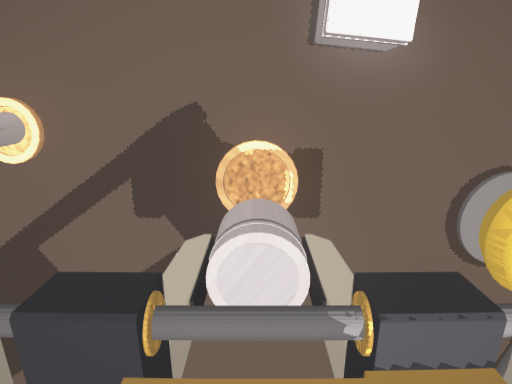

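The round nest is centred at about (257,182), within 3 mm of plan. The small tin stands in its nest at (10,130).

>>> {"op": "drive_tool", "data": {"plan": [[[0.01,0,0.15],0],[[0.01,0,0.35],0],[[0.01,0,0.5],0],[[0.01,0,0.58],0],[[0.01,0,0.58],0]]}}

```text
time_s: 14.15
tcp_pos: [467.9, -245.0, 116.9]
tool_rot: [-3.136, 0.003, 0.372]
ft_force: [-0.9, 0.8, -0.6]
width: 47.8
grip_force: 18.0
```

>>> {"op": "drive_tool", "data": {"plan": [[[0,0,0.02],0],[[0,0,0.03],0],[[0,0,0.03],0]]}}

```text
time_s: 14.45
tcp_pos: [470.0, -247.8, 115.2]
tool_rot: [3.14, -0.001, 0.37]
ft_force: [0.1, 0.1, -0.3]
width: 47.5
grip_force: 18.0
```

Bottom should touch at TCP z ≈ 110.6.

>>> {"op": "drive_tool", "data": {"plan": [[[-0.003,0,0.008],0],[[-0.005,0,0.015],0],[[-0.005,0,0.018],0],[[-0.005,0,0.018],0]]}}

```text
time_s: 14.85
tcp_pos: [468.3, -248.2, 110.6]
tool_rot: [3.142, -0.0, 0.37]
ft_force: [0.1, -0.3, -1.1]
width: 47.7
grip_force: 18.0
```

>>> {"op": "drive_tool", "data": {"plan": [[[0,0,0.003],0],[[0,0,0.003],0],[[0,0,0.003],0]]}}

```text
time_s: 15.15
tcp_pos: [468.5, -248.2, 110.5]
tool_rot: [3.141, -0.0, 0.37]
ft_force: [-3.4, 2.1, 5.6]
width: 47.9
grip_force: 18.0
```

>>> {"op": "drive_tool", "data": {"plan": [[[0,0,0],0],[[0,0,0],0],[[0,0,0],0],[[0,0,0],0]], "claw": 93}}

```text
time_s: 15.55
tcp_pos: [468.3, -248.1, 109.8]
tool_rot: [-3.141, 0.0, 0.37]
ft_force: [-0.4, 0.1, -0.0]
width: 75.3
grip_force: 0.0
```

>>> {"op": "drive_tool", "data": {"plan": [[[0,0,-0.15],0],[[0,0,-0.35],0],[[0,0,-0.6],0],[[0,0,-0.6],0]]}}

```text
time_s: 15.95
tcp_pos: [471.5, -250.2, 238.2]
tool_rot: [3.131, -0.007, 0.37]
ft_force: [0.9, -1.8, 0.6]
width: 92.9
grip_force: 0.0
```

>>> {"op": "drive_tool", "data": {"plan": [[[0.735,0.44,0],0],[[0.735,0.44,0],0],[[0.735,0.44,0],0],[[0.735,0.44,0],0],[[0.735,0.44,0],0]]}}

```text
time_s: 16.45
tcp_pos: [639.1, -276.8, 228.0]
tool_rot: [-3.141, 0.0, 0.371]
ft_force: [-0.8, -0.5, -0.1]
width: 93.2
grip_force: 0.0
```

Run:
```python
from h import *
r.get_image("wrist");r.get_image("wrist");im=r.get_image("wrist")
print(r.state()["tcp_pos"],r.state()["width"]); go(638,-277,103)
cv2.imwrite("pics/w7.png",im)
print(proj("wrist",(638,-277,52)))
for d in r.spot_point("wrist","tin_square_c"): print(d,at("wrist",d["uv"],26))
```

```text
[ 636.46151179 -276.86824617  229.21391153] 93.05003939642577
go [  1.4   0.7 126.2] share [0.007 0.003 0.631] turn 0.0 deg 0.0
[258.27947272 196.87908318]
{'uv': [255.1, 184.9], 'conf': 0.65} [ 639.95550615 -273.33109461   26.        ]
```

View pics/w7.png

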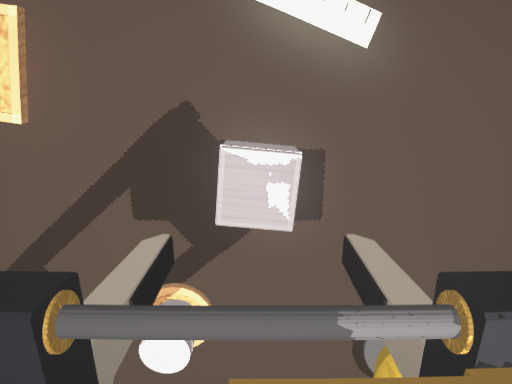

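The square lid's corners are near (220,150), (301,154), (293,231) and (215,224). The round tin is in its nest at (180,320).

Run:
```python
from h import *
Q=np.array([at("wrist",u,52) for u in((220,149),(301,154),(293,231),(215,224))])[:,:2]
print(Q.mean(0),[np.round([np.hypot(*e),np.degrees(np.arctan2(e[1],e[0]))%90],1).tolist() for e in np.roll(Q,-1,0)-Q])
im=cv2.imread("pics/w7.png");g=cv2.cvtColor(im,cv2.COLOR_BGR2GRAY)[135:240,205:312]
m=(g>150).astype(np.uint8);k,l,st,ce=cv2.connectedComponentsWithStats(m);j=1+np.argmax(st[1:,4])
c=max(cv2.findContours((l==j).astype(np.uint8),0,2)[0],key=cv2.contourArea)[:,0]+[205,135]
W=np.array([at("wrist",u,52)[:2] for u in c],np.float32);print(st[j],cv2.minAreaRect(W))
h=W@[[np.cos(np.radians(17.5))],[np.sin(np.radians(17.5))]];print(len(c))
go(640.5,-274.5,103,np.radians(17.5))
```

```text
[ 642.28896519 -274.52408788] [[63.6, 17.6], [65.1, 17.3], [65.6, 15.7], [62.9, 15.5]]
[  10    7   87   90 6771] ((644.9378662109375, -273.50823974609375), (71.16153717041016, 65.19345092773438), 15.888439178466797)
68
go [  4.8  -0.8 126.7] share [ 0.024 -0.004  0.634] turn 0.041 deg 3.7
```

>>> {"op": "drive_tool", "data": {"plan": [[[0.028,-0.004,0.2],0.056],[[0.028,-0.004,0.4],0.056],[[0.028,-0.004,0.55],0.056],[[0.028,-0.004,0.63],0.056],[[0.028,-0.004,0.63],0.056]]}}

```text
time_s: 17.15
tcp_pos: [639.9, -273.6, 101.3]
tool_rot: [-3.138, 0.004, 0.281]
ft_force: [0.1, 0.9, 0.0]
width: 93.2
grip_force: 0.0
```

>>> {"op": "drive_tool", "data": {"plan": [[[0,0,0],0],[[0,0,0],0],[[0,0,0],0],[[0,0,0],0],[[0,0,0],0]], "claw": 55, "grip_force": 25}}

```text
time_s: 17.65
tcp_pos: [643.0, -274.6, 105.7]
tool_rot: [3.14, -0.002, 0.282]
ft_force: [-2.1, 0.8, 5.4]
width: 65.9
grip_force: 25.0
```

>>> {"op": "drive_tool", "data": {"plan": [[[0,0,0],0],[[0,0,0],0]]}}

```text
time_s: 17.85
tcp_pos: [643.0, -274.6, 105.7]
tool_rot: [3.14, -0.002, 0.282]
ft_force: [-1.0, 0.2, 5.8]
width: 65.7
grip_force: 25.0
```

Run:
```python
from h import *
go(650,2,103,np.radians(13))
go(650,2,240,np.radians(13))
```

```text
go [  83.7 -263.8    2.7] share [ 0.418 -1.319  0.013] turn 0.035 deg 3.2
go [  83.7 -263.8 -134.3] share [ 0.418 -1.319 -0.672] turn 0.035 deg 3.2
```

>>> {"op": "drive_tool", "data": {"plan": [[[0,0,-0.08],0],[[0,0,-0.25],0],[[0,0,-0.45],0],[[0,0,-0.6],0],[[0,0,-0.6],0]]}}

```text
time_s: 18.35
tcp_pos: [644.6, -275.5, 231.9]
tool_rot: [3.134, -0.008, 0.282]
ft_force: [0.6, 0.2, -0.3]
width: 65.5
grip_force: 25.0
```

>>> {"op": "drive_tool", "data": {"plan": [[[0.06,-0.18,0],0],[[0.14,-0.4,0],0],[[0.2,-0.62,0],0],[[0.21,-0.66,0],0]]}}

```text
time_s: 18.75
tcp_pos: [645.2, -130.7, 222.7]
tool_rot: [-3.139, 0.001, 0.286]
ft_force: [0.2, 0.7, -1.0]
width: 65.8
grip_force: 25.0
```

>>> {"op": "drive_tool", "data": {"plan": [[[0.06,-0.18,0],0.035],[[0.14,-0.4,0],0.035],[[0.2,-0.62,0],0.035],[[0.21,-0.66,0],0.035],[[0.21,-0.66,0],0.035]]}}

```text
time_s: 19.25
tcp_pos: [649.0, 4.0, 223.1]
tool_rot: [-3.141, 0.001, 0.23]
ft_force: [-0.4, -0.8, -1.2]
width: 65.7
grip_force: 25.0
```

Run:
```python
from h import *
for _ in range(3): im=r.get_image("wrist")
print(r.state()["tcp_pos"],r.state()["tool_rot"],r.state()["width"]); go(650,0,112)
cv2.imwrite("pics/w8.png",im)
print([np.round(proj("wrist",(650+49*2**.5*np.cos(a),0+49*2**.5*np.sin(a),10))) for a in np.radians([58,-32,-122,148])])
```

```text
[649.31126801   1.06479572 223.52547286] [3.14109942e+00 7.61729248e-04 2.25672857e-01] 65.99290811980678
go [  0.4   1.2 111.5] share [0.002 0.006 0.558] turn 0.0 deg 0.0
[array([202., 133.]), array([314., 133.]), array([309., 236.]), array([207., 236.])]
```

View pics/w8.png

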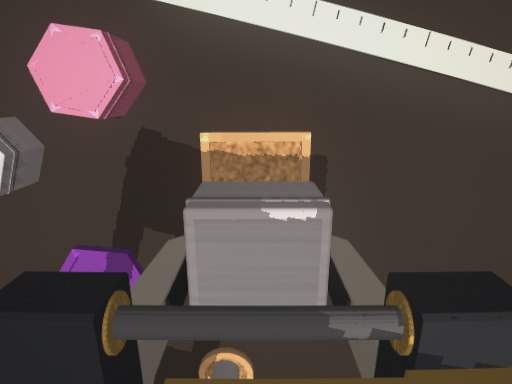

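The square nest's far corners are at (201,133) and (311,133), as predicted and parallel to the tin.

>>> {"op": "drive_tool", "data": {"plan": [[[0.002,0,0.15],0],[[0.002,0,0.33],0],[[0.002,0,0.47],0],[[0.002,0,0.52],0],[[0.002,0,0.52],0]]}}

```text
time_s: 19.9
tcp_pos: [648.5, 1.4, 117.9]
tool_rot: [-3.141, 0.004, 0.225]
ft_force: [-0.8, -0.1, -1.7]
width: 65.6
grip_force: 25.0
```

>>> {"op": "drive_tool", "data": {"plan": [[[0,0,0.005],0],[[0,0,0.01],0],[[0,0,0.01],0]]}}

```text
time_s: 20.2
tcp_pos: [650.9, 2.6, 119.8]
tool_rot: [3.141, -0.003, 0.227]
ft_force: [0.4, 0.2, -2.0]
width: 65.4
grip_force: 25.0
```

Contact is expected at TCP z ≈ 111.7.

>>> {"op": "drive_tool", "data": {"plan": [[[-0.003,0.008,0.012],0],[[-0.003,0.008,0.025],0],[[-0.003,0.008,0.033],0],[[-0.003,0.008,0.033],0]]}}

```text
time_s: 20.6
tcp_pos: [649.6, 1.1, 111.7]
tool_rot: [3.142, -0.0, 0.227]
ft_force: [-1.4, -0.4, 1.8]
width: 66.1
grip_force: 25.0
```

>>> {"op": "drive_tool", "data": {"plan": [[[0,0,0.004],0],[[0,0,0.006],0],[[0,0,0.006],0]]}}

```text
time_s: 20.9
tcp_pos: [649.9, 1.1, 111.6]
tool_rot: [3.141, -0.001, 0.227]
ft_force: [-5.8, -0.1, 10.0]
width: 65.8
grip_force: 25.0
```

>>> {"op": "drive_tool", "data": {"plan": [[[0,0,0],0],[[0,0,0],0],[[0,0,0],0],[[0,0,0],0]], "claw": 93}}

```text
time_s: 21.3
tcp_pos: [649.5, 1.1, 109.8]
tool_rot: [-3.141, 0.0, 0.227]
ft_force: [0.7, -0.4, -0.6]
width: 91.6
grip_force: 0.0
```

>>> {"op": "drive_tool", "data": {"plan": [[[0,0,-0.15],0],[[0,0,-0.35],0],[[0,0,-0.6],0],[[0,0,-0.6],0]]}}

```text
time_s: 21.7
tcp_pos: [653.4, 0.8, 239.6]
tool_rot: [3.138, -0.013, 0.227]
ft_force: [0.1, -0.4, 1.3]
width: 92.8
grip_force: 0.0
```

>>> {"op": "drive_tool", "data": {"plan": [[[0.14,-0.95,0],0],[[0.14,-0.95,0],0],[[0.14,-0.95,0],0],[[0.14,-0.95,0],0],[[0.14,-0.95,0],0]]}}

```text
time_s: 22.2
tcp_pos: [633.0, 198.0, 229.9]
tool_rot: [-3.14, -0.0, 0.232]
ft_force: [0.2, 0.2, -0.1]
width: 93.1
grip_force: 0.0
```

>>> {"op": "drive_tool", "data": {"plan": [[[0.018,-0.21,0],0.235],[[0.018,-0.21,0],0.235],[[0.018,-0.21,0],0.235],[[0.018,-0.21,0],0.235],[[0.018,-0.21,0],0.235]]}}

```text
time_s: 22.7
tcp_pos: [628.3, 233.6, 230.0]
tool_rot: [3.141, 0.0, -0.141]
ft_force: [0.6, -0.3, -0.8]
width: 93.2
grip_force: 0.0
```

Run:
```python
from h import *
for _ in range(3): im=r.get_image("wrist")
print(r.state()["tcp_pos"],r.state()["tool_rot"],r.state()["width"]); go(628.5,233.8,104,np.radians(-8))
cv2.imwrite("pics/w9.png",im)
print([np.round(proj("wrist",(628.5+36*np.cos(a),233.8+36*np.sin(a),52))) for a in np.radians(52+60*np.arange(6))])
```

```text
[628.34512693 233.7031908  230.10060803] [ 3.14156380e+00  2.44892486e-05 -1.41560854e-01] 92.88437688398207
go [ 1.000e-01 -1.000e-01  1.261e+02] share [ 0.001 -0.001  0.631] turn -0.001 deg -0.1
[array([217., 177.]), array([219., 219.]), array([257., 239.]), array([294., 219.]), array([295., 177.]), array([256., 155.])]
```

View pics/w9.png

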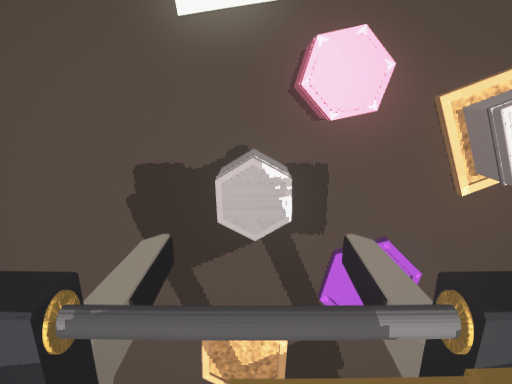

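The hexagonal lid spans 216–293 across and 157–240 down, matching the prediction with its flats facing the fingers.

>>> {"op": "drive_tool", "data": {"plan": [[[0,-0.005,0.2],0],[[0,-0.005,0.4],0],[[0,-0.005,0.55],0],[[0,-0.005,0.62],0],[[0,-0.005,0.62],0]]}}

```text
time_s: 23.35
tcp_pos: [626.8, 234.5, 103.4]
tool_rot: [3.14, 0.004, -0.142]
ft_force: [0.2, -0.7, -0.5]
width: 93.0
grip_force: 0.0
```

>>> {"op": "drive_tool", "data": {"plan": [[[0,0,0],0],[[0,0,0],0],[[0,0,0],0],[[0,0,0],0],[[0,0,0],0]], "claw": 52}}

```text
time_s: 23.85
tcp_pos: [629.0, 235.5, 107.4]
tool_rot: [-3.141, -0.002, -0.142]
ft_force: [-0.5, 0.1, 4.0]
width: 61.9
grip_force: 24.9
```

>>> {"op": "drive_tool", "data": {"plan": [[[0,0,0],0],[[0,0,0],0]]}}

```text
time_s: 24.05
tcp_pos: [629.0, 235.5, 107.5]
tool_rot: [-3.141, -0.002, -0.142]
ft_force: [-0.9, 0.8, 5.4]
width: 62.1
grip_force: 24.9
```

Run:
```python
from h import *
print(r.state()["joints"]);go(434,276,240)
```

```text
[2.81935512e-01 4.76404519e-01 1.43970936e+00 1.08048031e-04
 1.22358492e+00 1.99492486e+00]
go [-198.8  -12.4 -132.5] share [-0.994 -0.062 -0.663] turn 0.0 deg 0.0
```

>>> {"op": "drive_tool", "data": {"plan": [[[0,0,-0.08],0],[[0,0,-0.25],0],[[0,0,-0.45],0],[[0,0,-0.6],0],[[0,0,-0.6],0]]}}

```text
time_s: 24.55
tcp_pos: [630.9, 236.0, 233.6]
tool_rot: [-3.137, -0.009, -0.142]
ft_force: [1.4, 0.5, -0.2]
width: 61.5
grip_force: 24.9
```

>>> {"op": "drive_tool", "data": {"plan": [[[-0.18,-0.012,0],0],[[-0.4,-0.025,0],0],[[-0.65,-0.04,0],0],[[-0.9,-0.055,0],0],[[-0.994,-0.062,0],0]]}}

```text
time_s: 25.05
tcp_pos: [428.7, 275.8, 224.2]
tool_rot: [3.14, 0.004, -0.141]
ft_force: [0.9, -0.2, -1.8]
width: 62.2
grip_force: 24.9
```

Run:
```python
from h import *
for _ in range(3): im=r.get_image("wrist")
print(r.state()["tcp_pos"],r.state()["tool_rot"],r.state()["width"]); go(434,276,117)
cv2.imwrite("pics/w10.png",im)
print(proj("wrist",(434,276,10)),[np.round(proj("wrist",(434+54.3*np.cos(a),276+54.3*np.sin(a),10))) for a in np.radians(np.arange(0,360,60)+52)])
```

```text
[431.9821588  275.83428116 225.48017763] [ 3.14096251e+00  7.23235603e-04 -1.40553863e-01] 62.01587786772949
go [  2.   -0.4 108.5] share [ 0.01  -0.002  0.542] turn 0.0 deg 0.0
[256.05436825 184.98584615] [array([204., 156.]), array([207., 213.]), array([256., 239.]), array([306., 213.]), array([308., 156.]), array([256., 125.])]
```

View pics/w10.png

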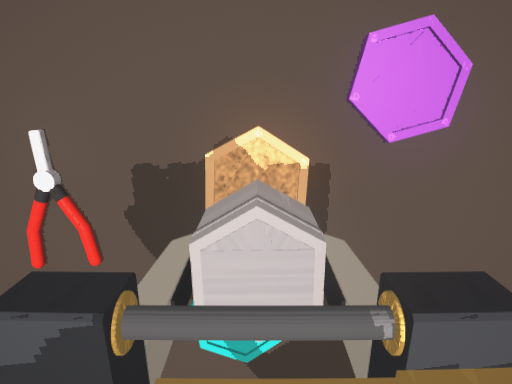

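The wooden hexagon nest's apex is at (258,127), within 2 px of the prediction and aligned.

>>> {"op": "drive_tool", "data": {"plan": [[[0.006,0.003,0.15],0],[[0.006,0.003,0.33],0],[[0.006,0.003,0.47],0],[[0.006,0.003,0.52],0],[[0.006,0.003,0.52],0]]}}

```text
time_s: 25.7
tcp_pos: [434.0, 274.0, 120.3]
tool_rot: [3.139, 0.003, -0.143]
ft_force: [-0.5, 0.7, -0.9]
width: 61.8
grip_force: 24.9
```

>>> {"op": "drive_tool", "data": {"plan": [[[0,0,0.003],0],[[0,0,0.006],0],[[0,0,0.006],0]]}}

```text
time_s: 26.0
tcp_pos: [435.4, 275.4, 122.5]
tool_rot: [-3.14, -0.002, -0.142]
ft_force: [0.5, 0.7, -2.6]
width: 61.9
grip_force: 24.9
```

>>> {"op": "drive_tool", "data": {"plan": [[[0,0,0.012],0],[[0,0,0.025],0],[[0,0,0.033],0],[[0,0,0.033],0]]}}

```text
time_s: 26.4
tcp_pos: [434.1, 274.8, 113.9]
tool_rot: [3.141, 0.001, -0.142]
ft_force: [0.2, 0.9, -2.1]
width: 61.8
grip_force: 24.9
```

>>> {"op": "drive_tool", "data": {"plan": [[[0,0,0.003],0],[[0,0,0.006],0],[[0,0,0.006],0]]}}

```text
time_s: 26.7
tcp_pos: [434.5, 275.0, 113.4]
tool_rot: [-3.142, -0.0, -0.142]
ft_force: [-2.1, -1.8, 2.2]
width: 62.5
grip_force: 24.9
```

Landed. Release, rise and check everything.

>>> {"op": "drive_tool", "data": {"plan": [[[0,0,0],0],[[0,0,0],0],[[0,0,0],0],[[0,0,0],0]], "claw": 93}}

```text
time_s: 27.1
tcp_pos: [434.5, 275.0, 113.2]
tool_rot: [-3.141, -0.0, -0.142]
ft_force: [0.5, 0.2, -1.2]
width: 89.3
grip_force: 0.0
```

>>> {"op": "drive_tool", "data": {"plan": [[[0,0,-0.15],0],[[0,0,-0.35],0],[[0,0,-0.6],0],[[0,0,-0.8],0],[[0,0,-0.8],0]]}}

```text
time_s: 27.6
tcp_pos: [437.1, 276.3, 280.7]
tool_rot: [-3.135, -0.01, -0.142]
ft_force: [0.8, -0.2, 0.4]
width: 93.2
grip_force: 0.0
```

>>> {"op": "drive_tool", "data": {"plan": [[[0.25,0.9,-0.4],0],[[0.25,0.9,-0.4],0],[[0.25,0.9,-0.4],0],[[0.25,0.9,-0.4],0],[[0.25,0.9,-0.4],0]]}}

```text
time_s: 28.1
tcp_pos: [459.7, 85.4, 355.6]
tool_rot: [3.141, -0.005, -0.147]
ft_force: [0.5, 1.5, 0.4]
width: 92.9
grip_force: 0.0
```

Run:
```python
from h import *
for _ in range(3): im=r.get_image("wrist")
s=r.get_image("scene")
cv2.imwrite("pics/f.png",np.vstack([cv2.resize(s[140:300,60:440],(760,320),interpolation=3),cv2.resize(im[:,:],(373,280))[:,:].copy() if 0 else np.hstack([cv2.resize(im,(373,280)),np.zeros((280,387,3),np.uint8)])]))
print(r.state()["tcp_pos"],r.state()["ft_force"])
```

```text
[458.0366682   90.35683192 351.98000292] [0.07128849 1.04293043 0.70289486]
```

View pics/f.png

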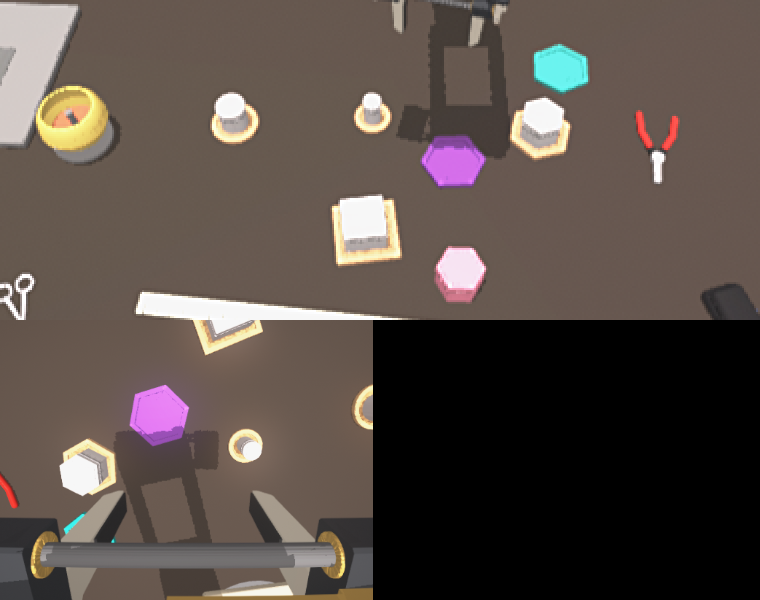

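All four tins stand in their own wooden nests (round at (232,118), small at (372,110), square at (365,225), hexagon at (541,125)). The bowl and pliers are where they were.

```bash
python3 -c "
from bench import r
print(r.job_done())"
```

```text
the job is handed in; nothing more can be done
None
```

The stack is apart and all four tins stand in their own wooden nests, with the bowl and pliers not moved; the job was handed in at about 28 s, and no verdict came back.

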